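# Set up the weighing place on the bakery bench

## Task

Set up the bench for weighing: stand the copper cup in the middle of the scale's plate, the amber jar beside the scale on its left and the green jar beside it on its right (left and right as you face its display), both jars standing on the bench level with the middle of the plate and about two fingers' width (28 mm) clear of the scale. Stand the blue canister in the middle of the round wooden board and close it with the wooden lid, well seated. Keep everything upright all the way, and leave the white jar and the loaf tin where they are.

Things in the scene. Friction and masses are not known exactly. Their poses are not given: they have to be found in the camera images.
- scale: Fixed bench scale: grey housing 22 mm high, x -90 to +55 mm, y -55 to +55 mm, with a square steel plate 104 mm wide, its top 30 mm above the bench. Origin on the bench under the plate's centre. Display and buttons at its front, the -x end, facing roughly the robot; as you face it +y is its left, -y its right. A jar 28 mm clear of a side has its centre 109 mm from the origin along y
- board: Fixed round wooden board, 140 mm diameter, 18 mm thick, lying on the bench. Origin at the centre of its underside; the top is 18 mm above it
- cup: Open copper-coloured cup, straight cylinder 58 mm diameter, 65 mm high, wall 3 mm, about 150 g. Origin at the centre of its underside, z up
- amber_jar: Closed amber glass jar with a yellow cap: body 52 mm diameter up to 56 mm height, cap 47 mm diameter, 80 mm high overall, 0.2 to 0.4 kg. Origin at the centre of its underside, z up
- green_jar: Closed green glass jar with a green cap, same shape, size and weight as the amber jar. Origin at the centre of its underside, z up
- canister: Open blue canister, straight cylinder 58 mm diameter, 70 mm high, wall 4 mm (mouth 50 mm), 0.2 to 0.37 kg. Origin at the centre of its underside, z up
- lid: Wooden lid, 60 g: cork plug 42 mm wide, 6 mm deep; on it a pale disc 62 mm wide, 6 mm thick; on that a dark knob 20 mm wide, 24 mm high (36 mm overall). Origin at the centre of the plug's underside, z up; it starts lying on its plug. Seated, the disc rests on the canister's rim and the origin is 64 mm above the canister's origin
- white_jar: Closed white jar with a white cap, same shape and size as the amber jar; it stands among the things and is to be left where it is. Origin at the centre of its underside
- loaf_tin: Open dark steel loaf tin 170 x 85 x 65 mm on the left of the bench, to be left where it is. Origin at the centre of its underside, long side along x
Not all that is in view belongs to the job. What is shaped like the lid but purple is not meant. Of the things that look like the green_jar, the larger one is meant.

How it is judged:
At the end, for the whole second after the job is handed in: Cup on plate, canister on board (centres within 15 mm); jars on the bench, amber at the scale's left, green right, 90 to 130 mm sideways and within 22 mm fore-aft of its origin; lid seated within 7 mm of the canister's axis, 4 mm of height; all within 0.08 rad of upright, released, at rest (horizontal distance between cup and scale below 0.015 m and z of cup in the frame of scale between 0.026 and 0.035 m and y of amber_jar in the frame of scale between 0.09 and 0.13 m and x of amber_jar in the frame of scale between -0.022 and 0.022 m and height (world z) of amber_jar between -0.004 and 0.005 m and y of green_jar in the frame of scale between -0.13 and -0.09 m and x of green_jar in the frame of scale between -0.022 and 0.022 m and height (world z) of green_jar between -0.004 and 0.005 m and horizontal distance between canister and board below 0.015 m and z of canister in the frame of board between 0.014 and 0.023 m and horizontal distance between lid and canister below 0.007 m and z of lid in the frame of canister between 0.06 and 0.068 m and angle between each of amber_jar, green_jar, cup, canister, lid's own z axis and vertical below 0.08 rad and linear speed of each of amber_jar, green_jar, cup, canister, lid below 0.02 m/s and angular speed of each of amber_jar, green_jar, cup, canister, lid below 0.2 rad/s); the robot touches nothing.
It fails at once if one of the five things was tipped over (more than 0.6 rad) (angle between any of amber_jar, green_jar, cup, canister, lid's own z axis and vertical above 0.6 rad).
It fails at once if the white jar was moved more than 20 mm or tipped (distance of white_jar from where it was at the start of the episode above 0.02 m or angle between white_jar's own z axis and vertical above 0.6 rad).
It fails at once if the loaf tin was moved more than 30 mm (distance of loaf_tin from where it was at the start of the episode above 0.03 m).
It also fails if it takes over 144 s, if anything falls off the work surface, if the arm or the gripper's body presses on something with over 40 N, if the wrist force passes 120 N, or if a joint passes its speed limit or range.

## Robot

A 6-joint arm with a two-finger parallel gripper is mounted at the origin on the work surface. World frame = base frame: x ahead of the robot, y to its left, z up, the work surface at z = 0. Lengths are in m, angles in rad, forces in N, time in s.
With the tool pointing down it reaches from about 0.225 to 0.875 m from the base axis. Payload 3.4 kg.
Tool frame: the origin (TCP) lies on the centre line of the jaws, within the pads' length; the fingertips stand 8 mm ahead of it and the grasp point (between the pads) lies 11 mm behind it (bot.tips_ahead is the distance from the TCP to the fingertips, in m); x points along the fingers, z is the direction in which the jaws open and shut, and the axes are right-handed (so a half turn about x gives the same grasp; the last joint's range is limited). The gripper opens to 85 mm and grips with 20 to 120 N. Pads are 22 mm wide; open, the fingers measure 114 mm over their backs; the gripper's body (76 mm by 85 mm) begins 54 mm behind the grasp point. The pads swing forward as they close: fully open they stand 13 mm farther back than shut.
Start: joints at [-0.121, 0.276, 1.505, -0, 1.361, -0.121], TCP at [0.575, -0, 0.206] pointing down, gripper open.
Joint ranges: [-2.89, 2.89], [-0.75, 2.08], [0.22, 2.7], [-1.18, 4.32], [0.11, 2.71], [-2.7, 2.7]. Speed limits (rad/s): [2.57, 2.57, 3.14, 3.14, 3.14, 3.14].

## Interface

Orientations are given as a 3x3 rotation matrix whose columns are the frame's x, y, z axes.
In Python, from bench import bot gives the robot as it stands. The module is installed in compiled form; this text tells all that it offers. Calls block until the motion is done:
- bot.move_to(position, orientation): joint-space move of the TCP to a pose.
- bot.movel(position, rotation=None, rate=0.15, threshold=None): straight line of the TCP; rotation=None keeps the orientation; rate is the mean speed in m/s. With threshold (N) it stops when the force on the tool has changed by that much, and returns True; else False.
- bot.set_joints(angles): joint-space move.
- bot.move_gripper(opening, grasp_force=None): finger opening in m; grasp_force is the grip in N (None keeps the last); returns when the fingers have stopped.
- bot.dwell(seconds).
- bot.inverse_kinematics(position, orientation): joint angles nearest the present ones, or None.
- bot.capture(name): name is "scene" or "side" or "wrist"; returns a dict with "color" (384x512x3 uint8, red, green, blue), "intrinsics" (3x3 intrinsics, pixels), "pose" (4x4, takes a point from camera to world coordinates). Camera axes: x right, y down, z forward; pixel columns grow to the right and rows downward; lengths in m; the calibration is good to about 2 mm. A picture is of the moment at which its call begins. There is no depth.
A pose or a line that the arm cannot do raises bot.Unreachable and nothing moves.
- bot.hand_in(): hands the job in, once; it reports no verdict.
Trained networks look in a picture, given as the dict that the camera call returned (one of the last four; its "shot" number tells which), for a name from the list of things; names that differ only in an ending like _2 or _b are one class to them, and where a whole thing is asked for, a point or a joint stands for the part that bears it (a point fixed in the world has none). Each returns a list of dicts, best first, with "score" (0 to 1); they miss things now and then, are a little off and sometimes report something else, mostly with a low value. They report only what shows in the picture. A call takes as long as a camera call. They do not tell look-alikes from the thing itself.
- bot.spot_in(name, picture): "centre" ([x, y, z] in m, in world coordinates, good to about 4 mm: the middle of the surface that is visible of it).
- bot.outline_of(name, picture): "pixels" (384x512 bool, what is visible of it).
- bot.pinpoint(name, picture): "centre" ([x, y, z] in m, in world coordinates, good to about 4 mm: a listed point, or the origin of a listed thing).
Readings, each from a call of its own:
- bot.get_time(): time.
- bot.get_q(): joint angles.
- bot.get_joint_velocities(): joint speeds.
- bot.get_joint_torque(): joint torques, N m.
- bot.get_tcp_pos(): TCP position.
- bot.get_tool_rot(): TCP orientation.
- bot.get_contact_force(): force on the tool from outside, world axes, zero at the start.
- bot.get_torque(): the same for the moment, N m.
- bot.get_width(): finger opening in m.
Only numpy, scipy, OpenCV 4.12 (cv2) and the standard library are available. Lean on these libraries where they do the work, as an engineer would, in place of code of your own. Each camera call takes 0.05 s, during which the arm holds its last target.

## Working session

There is one attempt and no reset: what is moved stays moved. The work goes in short steps, each a Python script; the robot and the scene stay as the last script left them, time stands still between calls to the robot, and variables do not carry over. Pictures are saved under pics/ and viewed, and the job is handed in when it is done.

```bash
mkdir -p pics
cat > h.py <<'E'
import numpy as np, cv2
from bench import bot
def save(p,n): cv2.imwrite('pics/'+n+'.png', cv2.cvtColor(p['color'],cv2.COLOR_RGB2BGR))
def proj(p,X):
    T=np.linalg.inv(p['pose']); c=T[:3,:3]@np.array(X)+T[:3,3]; u=p['intrinsics']@c; return u[:2]/u[2]
def ray(p,uv,z):
    K=p['intrinsics'];d=p['pose'][:3,:3]@np.linalg.solve(K,np.array([uv[0],uv[1],1.]));o=p['pose'][:3,3]
    return o+d*(z-o[2])/d[2]
E
python3 - <<'E'
from h import *
ps={}
for c in ['scene','side','wrist']:
    p=bot.capture(c); save(p,c+'0'); ps[c]=p; print(c,p['pose'][:3,3].round(3),p['pose'][:3,2].round(2))
for n in ['scale','board','cup','amber_jar','green_jar','canister','lid','white_jar','loaf_tin']:
  for c in ['scene','side']:
    r=bot.pinpoint(n,ps[c])
    print(n,c,[(np.round(d['centre'],3).tolist(),round(d['score'],2),proj(ps[c],d['centre']).round().tolist()) for d in r[:4]])
print(bot.get_time())
E
```

```text
scene [0.958 0.777 1.092] [-0.37 -0.51 -0.78]
side [0.1   0.844 1.007] [ 0.27 -0.6  -0.75]
wrist [0.574 0.082 0.372] [-0.   -0.32 -0.95]
scale scene [([0.616, -0.174, 0.002], 0.64, [164.0, 170.0])]
scale side []
board scene [([0.578, 0.163, 0.002], 0.82, [237.0, 238.0])]
board side [([0.58, 0.164, -0.0], 0.62, [200.0, 197.0])]
cup scene [([0.442, -0.076, -0.001], 0.91, [229.0, 164.0])]
cup side [([0.444, -0.072, -0.001], 0.81, [271.0, 161.0])]
amber_jar scene [([0.349, -0.28, 0.004], 0.53, [218.0, 115.0])]
amber_jar side [([0.357, -0.278, -0.001], 0.61, [316.0, 132.0])]
green_jar scene [([0.437, 0.063, 0.001], 0.84, [257.0, 191.0]), ([0.34, 0.102, -0.0], 0.68, [291.0, 184.0]), ([0.581, 0.164, 0.003], 0.63, [237.0, 238.0])]
green_jar side [([0.433, 0.058, -0.002], 0.66, [258.0, 190.0])]
canister scene [([0.422, -0.179, 0.002], 0.7, [216.0, 142.0])]
canister side [([0.422, -0.179, -0.006], 0.78, [289.0, 144.0])]
lid scene [([0.4, 0.199, 0.001], 0.74, [296.0, 215.0]), ([0.294, 0.176, -0.003], 0.55, [319.0, 193.0])]
lid side [([0.289, 0.179, 0.001], 0.85, [286.0, 234.0])]
white_jar scene [([0.335, 0.278, 0.0], 0.84, [332.0, 222.0])]
white_jar side [([0.333, 0.28, -0.001], 0.86, [257.0, 256.0]), ([0.355, -0.279, -0.0], 0.64, [317.0, 132.0])]
loaf_tin scene [([0.421, -0.18, 0.001], 0.57, [216.0, 142.0]), ([0.594, 0.443, 0.004], 0.55, [299.0, 319.0])]
loaf_tin side [([0.594, 0.446, -0.005], 0.73, [144.0, 269.0])]
1.05
```

View pics/scene0.png

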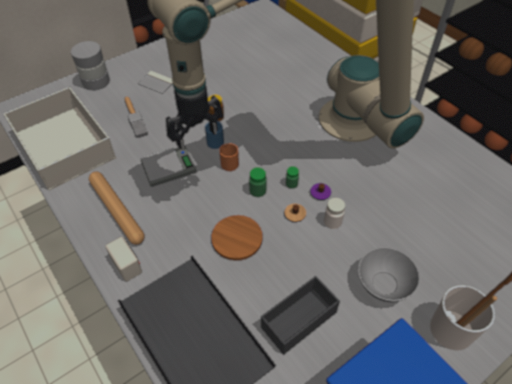

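View pics/side0.png

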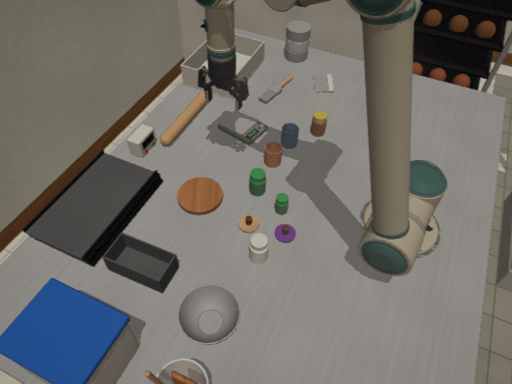

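View pics/wrist0.png

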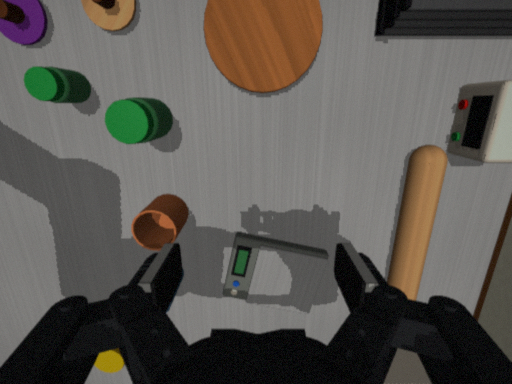

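Run:
```python
import cv2
a=cv2.imread('pics/scene0.png')[70:270,140:360];b=cv2.imread('pics/side0.png')[90:290,190:370]
cv2.imwrite('pics/crop0.png',cv2.hconcat([cv2.resize(a,None,fx=1.9,fy=1.9,interpolation=2),cv2.resize(b,None,fx=1.9,fy=1.9,interpolation=2)]))
```

```text
(no output)
```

View pics/crop0.png

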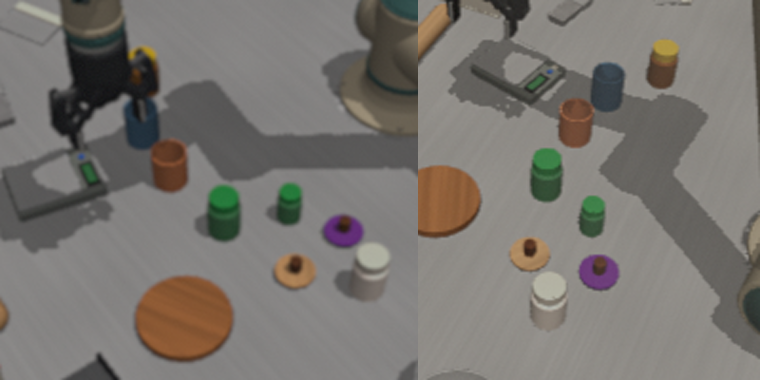

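The scene picture shows two green jars, at (257,182) and (291,176). The one at (257,182) is clearly larger, so it is the one meant. The wooden lid is at (295,212), pale with a dark knob; the purple decoy is at (320,190). The amber jar (215,105) and the scale (168,165) are partly hidden by the arm, so I'll look again from a better viewpoint.

Run:
```python
from h import *
R=bot.get_tool_rot(); print(R.round(2)); 
bot.move_to([0.53,-0.17,0.33],R)
p=bot.capture('wrist'); save(p,'wrist1'); print(p['pose'].round(3))
for n in ['scale','cup','amber_jar','canister']:
    print(n,[(np.round(d['centre'],3).tolist(),round(d['score'],2),proj(p,d['centre']).round().tolist()) for d in bot.pinpoint(n,p)[:3]])
bot.move_to([0.43,0.12,0.33],R)
ps={'wrist':bot.capture('wrist'),'scene':bot.capture('scene'),'side':bot.capture('side')}
for c in ps: save(ps[c],c+'2')
for n in ['scale','board','lid','green_jar','white_jar','amber_jar']:
  for c in ps:
    print(n,c,[(np.round(d['centre'],3).tolist(),round(d['score'],2)) for d in bot.pinpoint(n,ps[c])[:3]])
print(bot.get_time(), ps['wrist']['pose'].round(3))
```

```text
[[ 0.  0.  1.]
 [-0.  1. -0.]
 [-1. -0.  0.]]
[[ 1.    -0.001  0.     0.53 ]
 [-0.    -0.949 -0.314 -0.087]
 [ 0.     0.314 -0.949  0.496]
 [ 0.     0.     0.     1.   ]]
scale [([0.616, -0.181, 0.002], 0.94, [304.0, 156.0])]
cup [([0.438, -0.068, -0.0], 0.88, [205.0, 92.0])]
amber_jar [([0.352, -0.278, 0.0], 0.82, [168.0, 205.0])]
canister [([0.428, -0.183, 0.001], 0.96, [203.0, 158.0])]
scale wrist [([0.614, -0.178, 0.002], 0.69)]
scale scene [([0.613, -0.175, -0.001], 0.58), ([0.352, -0.28, 0.001], 0.55)]
scale side [([0.616, -0.175, 0.002], 0.89)]
board wrist [([0.584, 0.162, 0.003], 0.78)]
board scene [([0.578, 0.167, 0.007], 0.74)]
board side [([0.58, 0.159, -0.004], 0.61)]
lid wrist [([0.4, 0.195, 0.002], 0.69)]
lid scene [([0.294, 0.176, -0.005], 0.71), ([0.398, 0.199, -0.002], 0.52)]
lid side [([0.399, 0.197, -0.002], 0.85), ([0.291, 0.18, -0.005], 0.81)]
green_jar wrist [([0.337, 0.102, -0.001], 0.88), ([0.436, 0.06, 0.001], 0.86)]
green_jar scene [([0.435, 0.063, -0.001], 0.86), ([0.352, -0.281, 0.001], 0.65), ([0.339, 0.104, 0.001], 0.49)]
green_jar side [([0.337, 0.102, 0.003], 0.8), ([0.43, 0.061, -0.003], 0.64)]
white_jar wrist [([0.33, 0.277, 0.003], 0.74)]
white_jar scene [([0.422, -0.177, 0.001], 0.73), ([0.336, 0.278, -0.004], 0.59)]
white_jar side [([0.336, 0.28, 0.001], 0.7)]
amber_jar wrist [([0.35, -0.28, 0.0], 0.71)]
amber_jar scene [([0.352, -0.281, 0.0], 0.67)]
amber_jar side [([0.355, -0.28, 0.0], 0.69)]
4.3917 [[ 1.    -0.002  0.001  0.43 ]
 [-0.001 -0.948 -0.317  0.202]
 [ 0.002  0.317 -0.948  0.497]
 [ 0.     0.     0.     1.   ]]
```

View pics/wrist1.png

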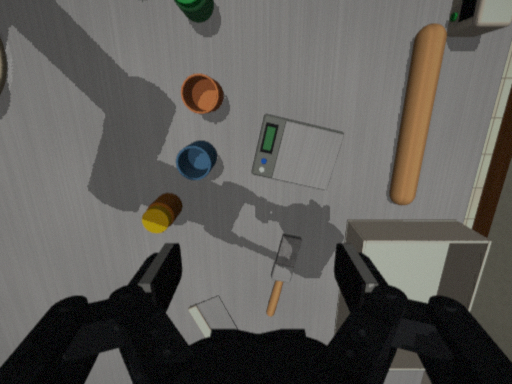

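View pics/wrist2.png

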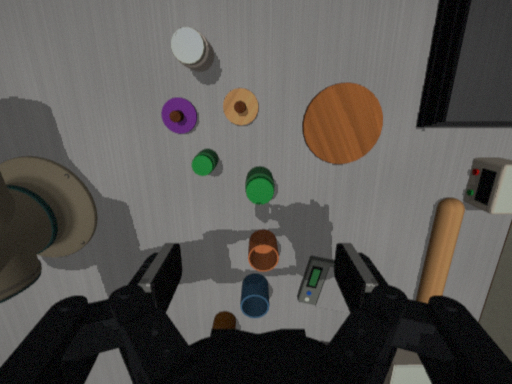

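View pics/scene2.png

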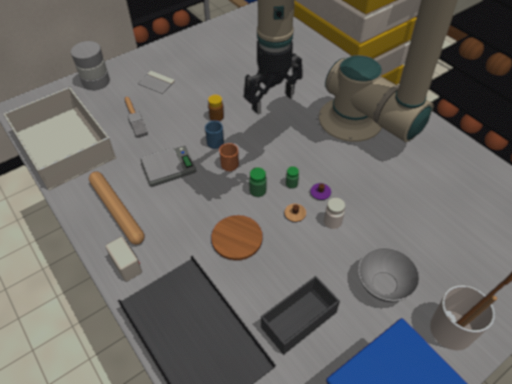

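wrist1 shows the scale with corners near (265,115), (343,131), (327,189) and (251,174). The display at (270,138) faces the robot, and a spatula lies at (290,240). I'll fit the yaw.

Run:
```python
import cv2,numpy as np
a=cv2.imread('pics/wrist1.png')[95:300,230:360];cv2.imwrite('pics/crop1.png',cv2.resize(a,None,fx=2.9,fy=2.9,interpolation=2))
K=None
from h import *
np.savez('K.npz',K=bot.capture('wrist')['intrinsics'])
K=np.load('K.npz')['K'];print(K)
P=np.array([[1,-.001,0,.53],[0,-.949,-.314,-.087],[0,.314,-.949,.496],[0,0,0,1]])
p=dict(pose=P,intrinsics=K)
c=[ray(p,u,.022)[:2].round(4) for u in [(265,115),(343,131),(327,189),(251,174)]];print(c)
for i in range(4):
    d=c[(i+1)%4]-c[i];print(np.linalg.norm(d).round(3),np.degrees(np.arctan2(d[1],d[0])).round(1))
print('spatula',[ray(p,u,.0)[:2].round(3) for u in [(285,235),(301,238),(275,275),(292,280),(273,313)]])
print('pin',[ray(p,u,.0)[:2].round(3) for u in [(428,25),(403,200)]])
print(proj(p,[.616,-.178,0]))
```

```text
[[266.96275966   0.         257.64347532]
 [  0.         266.96275966 191.87619958]
 [  0.           0.           1.        ]]
[array([ 0.5427, -0.1056]), array([ 0.6786, -0.1323]), array([ 0.6593, -0.2382]), array([ 0.5179, -0.2094])]
0.138 -11.1
0.108 -100.3
0.144 168.5
0.107 76.6
spatula [array([ 0.586, -0.345]), array([ 0.62 , -0.352]), array([ 0.568, -0.442]), array([ 0.605, -0.455]), array([ 0.565, -0.545])]
pin [array([0.807, 0.034]), array([ 0.817, -0.268])]
[303.55344573 154.77620503]
```

View pics/crop1.png

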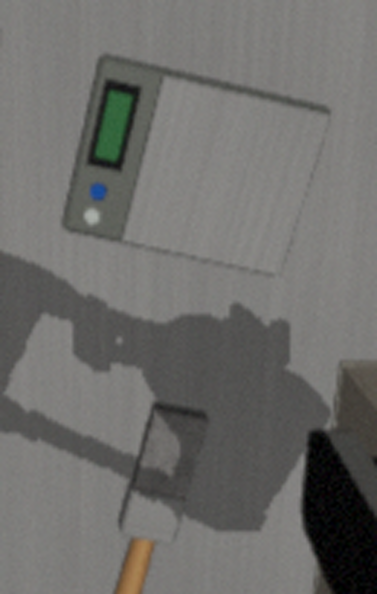

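```bash
cat >> h.py <<'E'
def rot(yaw=0.):
    c,s=np.cos(yaw),np.sin(yaw)
    return np.array([[c,-s,0],[s,c,0],[0,0,1.]])@np.array([[0,0,1.],[0,1,0],[-1,0,0]])
YAW=-0.202; S=np.array([.6155,-.176])
def S2w(x,y):
    c,s=np.cos(YAW),np.sin(YAW); return S+np.array([c*x-s*y,s*x+c*y])
def pick(xy,zt,yaw,opening=.085,force=45,up=.19):
    bot.move_gripper(opening)
    bot.move_to([*xy,up],rot(yaw))
    hit=bot.movel([*xy,zt],rate=.12,threshold=6)
    if hit: print('HIT on descent',bot.get_tcp_pos())
    w0=bot.get_width(); bot.move_gripper(0.0,grasp_force=force); bot.dwell(.2)
    print('width',w0,bot.get_width(),'t',bot.get_time())
    bot.movel([*xy,up],rate=.12); print('after lift',bot.get_width(),bot.get_contact_force().round(2))
def place(xy,zt,yaw,up=.19,openw=.085):
    bot.move_to([*xy,up],rot(yaw)); 
    bot.movel([*xy,zt+.012],rate=.15)
    h=bot.movel([*xy,zt-.004],rate=.03,threshold=4); print('contact',h,bot.get_tcp_pos().round(4),'want z',zt)
    bot.dwell(.2); bot.move_gripper(openw); bot.dwell(.2)
    bot.movel([*xy,up],rate=.15); print('t',bot.get_time())
E
python3 - <<'E'
from h import *
print(bot.tips_ahead)
A=S2w(0,.109); print('amber to',A)
pick([.3525,-.279],.03,YAW)
p=bot.capture('side'); save(p,'side3')
place(A,.03,YAW)
p=bot.capture('wrist'); save(p,'wrist3')
for n in ['amber_jar','scale']: print([(np.round(d['centre'],3).tolist(),round(d['score'],2)) for d in bot.pinpoint(n,p)[:3]])
E
```

```text
0.008
amber to [ 0.63736857 -0.06921627]
width 0.08500796490386711 0.04538567020605432 t 8.375
after lift 0.0456018405021026 [-0.58 -0.56 -3.34]
contact True [ 0.6381 -0.0693  0.0306] want z 0.03
t 14.9
[([0.638, -0.069, -0.002], 0.83)]
[([0.616, -0.182, -0.002], 0.79)]
```

View pics/wrist3.png

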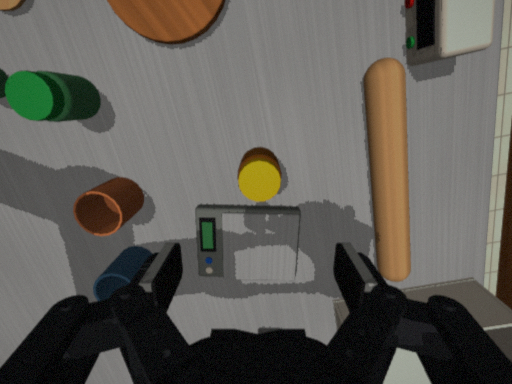

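View pics/side3.png

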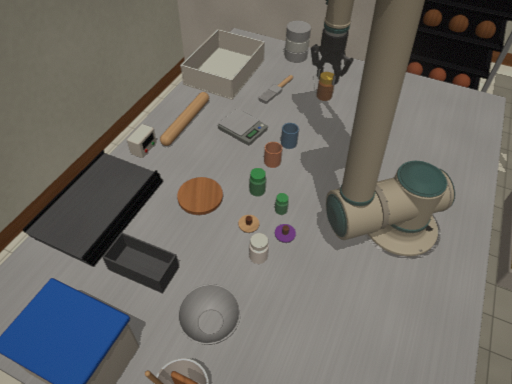

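Amber stands at (260,175) in wrist3, beside the scale's left edge and centred on the plate. The scale looks square to the tool, so the yaw is right. Next are the green jar and the cup.

Run:
```python
from h import *
G=S2w(0,-.109); print(G)
pick([.4345,.061],.03,YAW)
place(G,.03,YAW)
pick([.441,-.071],.03,YAW,force=35)
place(S,.06,YAW)
bot.move_to([.60,-.20,.33],rot(YAW))
p=bot.capture('wrist'); save(p,'wrist4');s=bot.capture('scene'); save(s,'scene4')
for n in ['amber_jar','green_jar','cup','scale','canister']:
  for q in (p,s): print(n,[(np.round(d['centre'],3).tolist(),round(d['score'],2)) for d in bot.pinpoint(n,q)[:3]])
```

```text
[ 0.59363143 -0.28278373]
width 0.0853658856041099 0.04562853184785137 t 18.35
after lift 0.045417908118254836 [-0.17 -0.29 -4.21]
contact True [ 0.5935 -0.2829  0.0305] want z 0.03
t 24.9167
width 0.08491096976189776 0.055637235359931245 t 28.2417
after lift 0.05553938656384789 [ 1.18 -0.11 -1.19]
contact True [ 0.6165 -0.1762  0.0612] want z 0.06
t 33.7333
amber_jar [([0.636, -0.07, -0.001], 0.97)]
amber_jar [([0.634, -0.073, 0.001], 0.57)]
green_jar [([0.593, -0.283, -0.001], 0.58)]
green_jar [([0.338, 0.104, -0.002], 0.63), ([0.594, -0.284, 0.002], 0.61)]
cup [([0.611, -0.176, 0.029], 0.76), ([0.634, -0.071, 0.0], 0.37)]
cup [([0.614, -0.18, 0.029], 0.92)]
scale [([0.615, -0.179, 0.004], 0.68)]
scale [([0.617, -0.175, 0.0], 0.88)]
canister [([0.427, -0.182, 0.004], 0.78)]
canister [([0.614, -0.176, -0.001], 0.75), ([0.424, -0.18, 0.005], 0.63), ([0.334, 0.278, -0.001], 0.45)]
```

View pics/wrist4.png

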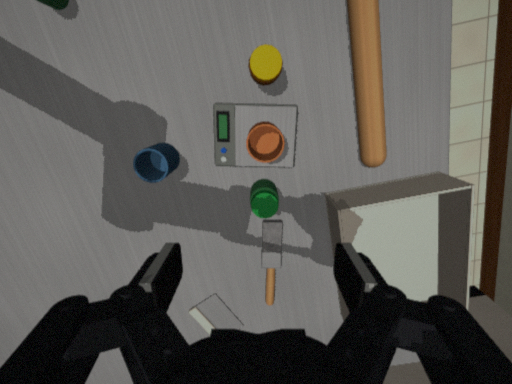

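View pics/scene4.png

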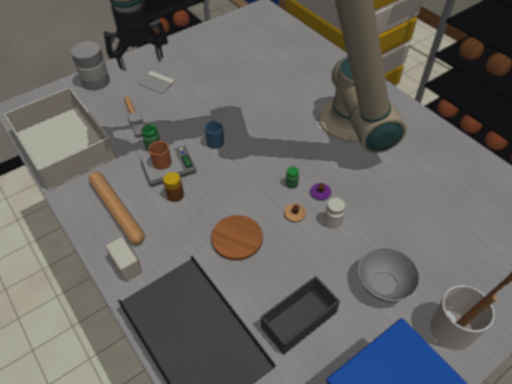

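wrist4 shows the cup on the plate at (265,142), amber at (266,65) and green at (265,200), all in line and clear of the scale. Now the canister goes onto the board. After release I'll pinch it once at 90° so its position is known on both axes.

Run:
```python
from h import *
B=[.580,.163]
pick([.4245,-.181],.035,0.,force=40)
place(B,.053,0.,up=.2)
R2=rot(np.pi/2); R1=rot(-np.pi/2)
q0=bot.get_q(); sols=[(r,bot.inverse_kinematics([*B,.2],r)) for r in (R1,R2)]
sols=[(np.abs(s-q0).max(),i) for i,(r,s) in enumerate(sols) if s is not None]; print(sols)
R=(R1,R2)[min(sols)[1]]
bot.move_to([*B,.2],R)
print(bot.movel([*B,.053],rate=.12,threshold=6))
bot.move_gripper(0.,grasp_force=20); print(bot.get_width())
bot.dwell(.2); bot.move_gripper(.085); bot.movel([*B,.2],rate=.15)
bot.move_to([.46,.1,.3],rot(0))
p=bot.capture('wrist'); save(p,'wrist5'); s=bot.capture('side'); save(s,'side5')
for n in ['board','canister','lid']:
  for q in (p,s): print(n,[(np.round(d['centre'],3).tolist(),round(d['score'],2)) for d in bot.pinpoint(n,q)[:3]])
print(bot.get_time())
```

```text
width 0.0847304876313119 0.05496946174455198 t 38.1083
after lift 0.0547795163903064 [-0.62  0.03 -3.79]
contact True [0.5803 0.1631 0.0534] want z 0.053
t 44.3833
[(np.float64(1.5708122212832514), 0), (np.float64(1.5707804323065413), 1)]
False
0.05707507940279665
board [([0.576, 0.159, 0.003], 0.98)]
board []
canister [([0.583, 0.16, 0.023], 0.83)]
canister [([0.578, 0.164, 0.018], 0.91)]
lid [([0.295, 0.178, -0.001], 0.96), ([0.4, 0.198, 0.002], 0.9), ([0.613, -0.175, 0.029], 0.6)]
lid [([0.4, 0.195, 0.0], 0.79), ([0.293, 0.181, -0.0], 0.75)]
51.0
```

View pics/wrist5.png

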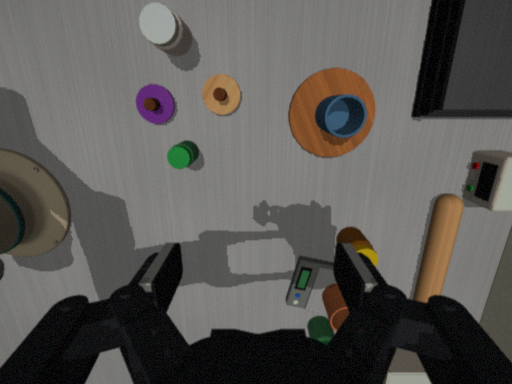

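wrist5 shows the canister at (342,115), centred on the board. The pale lid is at (220,95) and the purple one at (153,103). The pale one is meant, so I'll pinch its knob along y to centre it, then along x and lift.

```bash
python3 - <<'E'
from h import *
L=np.array([.4,.1972])
bot.move_gripper(.04)
bot.move_to([*L,.12],rot(-np.pi/2))
h=bot.movel([*L,.030],rate=.1,threshold=4)
h=bot.movel([*L,.018],rate=.02,threshold=2); z=bot.get_tcp_pos()[2]; print('touch',h,z)
bot.movel([*L,max(z+.003,.022)],rate=.05)
bot.move_gripper(0.,grasp_force=20); print(bot.get_width(),bot.get_contact_force())
bot.dwell(.2);bot.move_gripper(.04); bot.movel([*L,.1],rate=.12)
bot.move_to([*L,.1],rot(0)); bot.movel([*L,max(z+.003,.022)],rate=.1,threshold=5)
bot.move_gripper(0.,grasp_force=30); bot.dwell(.2); print(bot.get_width(),bot.get_tcp_pos())
bot.movel([*L,.17],rate=.12); print(bot.get_width())
for c in ('side','scene','wrist'): save(bot.capture(c),c+'6')
print(bot.get_time())
E
python3 - <<'E'
import cv2
a=cv2.imread('pics/side6.png')[150:290,170:330];b=cv2.imread('pics/scene6.png')[130:270,220:380]
cv2.imwrite('pics/crop6.png',cv2.hconcat([cv2.resize(x,None,fx=2.4,fy=2.4,interpolation=2) for x in (a,b)]))
E
```

```text
touch False 0.017943992379812097
-0.00013206079668885373 [ 0.82328605  0.24367238 -0.5505377 ]
-1.6758396777339264e-05 [0.3999919  0.1971983  0.02201234]
8.183104013402587e-05
61.6167
```

View pics/crop6.png

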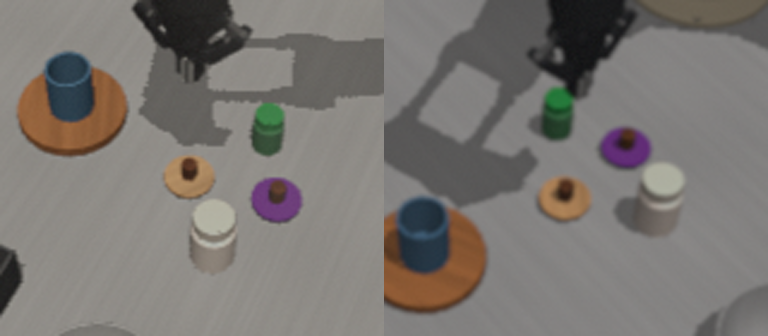

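View pics/wrist6.png

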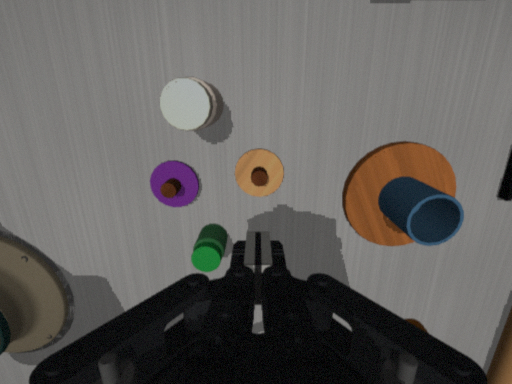

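crop6 shows the lid still on the bench at (190,175) on the left half, so the pinch closed on nothing (width 0). I'll check whether the error is in the lid's position or in the fingertip geometry.

Run:
```python
from h import *
ps={c:bot.capture(c) for c in ('wrist','side','scene')}
print(bot.get_tcp_pos())
t=bot.get_tcp_pos()
for c,p in ps.items():
    print(c,'tip',proj(p,t-[0,0,.008]),'tcp',proj(p,t),'lidknob top',proj(p,[.4,.1972,.036]),'disc',proj(p,[.4,.1972,.012]))
    print([(np.round(d['centre'],3).tolist(),round(d['score'],2)) for d in bot.pinpoint('lid',p)[:3]])
    save(p,c+'7')
a=cv2.imread('pics/wrist7.png')[140:290,170:350];cv2.imwrite('pics/crop7.png',cv2.resize(a,None,fx=4,fy=4))
```

```text
[0.39985621 0.19716383 0.16965817]
wrist tip [258.23090483 223.55522959] tcp [258.25337167 228.5406883 ] lidknob top [258.14561583 177.1786355 ] disc [258.11427162 172.09777816]
[([0.293, 0.176, -0.001], 0.94), ([0.401, 0.198, 0.0], 0.87)]
side tip [248.67501972 189.8573115 ] tcp [248.69895903 187.88748362] lidknob top [248.27969703 218.19148221] disc [248.22075964 223.10340683]
[([0.288, 0.181, 0.002], 0.69), ([0.399, 0.192, -0.001], 0.59)]
scene tip [299.39521328 177.47937451] tcp [299.59256992 175.44097442] lidknob top [296.50686961 207.01719784] disc [296.00896579 212.16389522]
[([0.294, 0.174, -0.002], 0.7), ([0.399, 0.198, -0.001], 0.57)]
```

View pics/crop7.png

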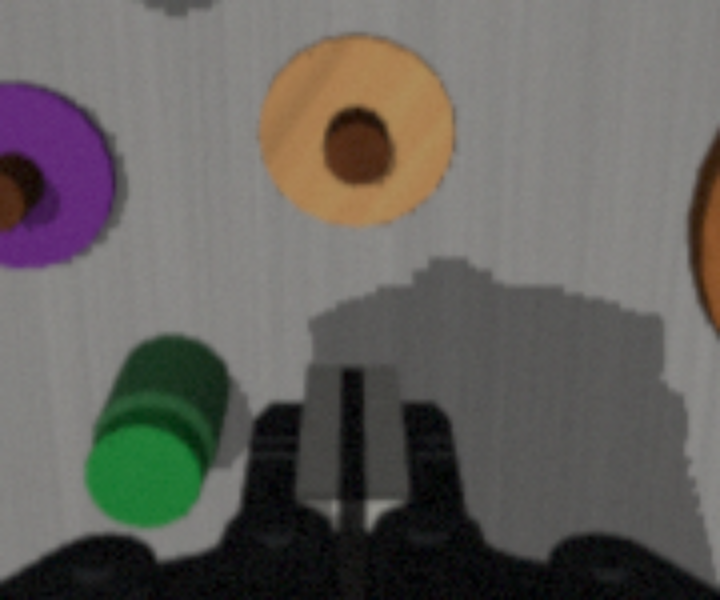

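The arm is where it says, but the real fingertips show at wrist7 (258,231). The predicted tip is (258,223), and the side and scene views are also about 8 px above prediction. The tips therefore sit higher than described, which also explains the jars gripping at their caps (45 mm). I'll triangulate the tips.

Run:
```python
import cv2
a=cv2.imread('pics/side7.png')[160:210,220:280];b=cv2.imread('pics/scene7.png')[145:195,270:330]
o=cv2.hconcat([cv2.resize(x,None,fx=6.5,fy=6.5,interpolation=0) for x in (a,b)]);o=cv2.convertScaleAbs(o,alpha=2.5);cv2.imwrite('pics/crop8.png',o)
```

```text
(no output)
```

View pics/crop8.png

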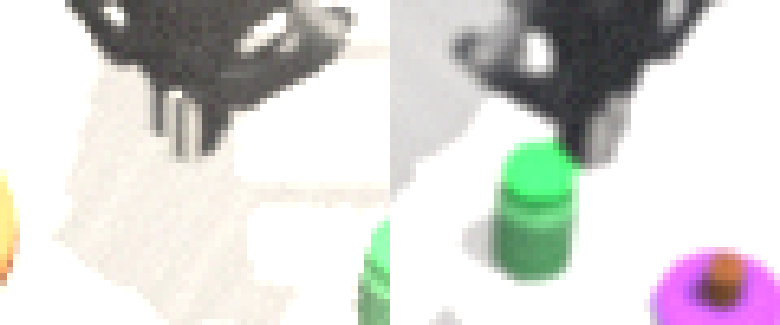

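Run:
```python
from h import *
from scipy.optimize import least_squares
t=bot.get_tcp_pos()
ps=[bot.capture(c) for c in ('wrist','side','scene')]
ob=[(258,231),(249.2,184.3),(302.3,170.1)]
f=lambda d:np.concatenate([proj(p,t+d)-o for p,o in zip(ps,ob)])
r=least_squares(f,[0,.011,0]);print(r.x,r.fun.round(1))
for z in(-.008,.0,.01,.02): print(z,f([0,.011,z]).round(1))
print(bot.inverse_kinematics([.4,.197,-.012],rot(0)) is not None, bot.get_time())
```

```text
[-0.00025819  0.00953234  0.02347854] [-0.5  0.5 -2.   0.2  0.4  1.4]
-0.008 [ -0.1 -21.7  -2.4   8.4  -0.2  10. ]
0.0 [ -0.1 -17.3  -2.4   6.4   0.    7.9]
0.01 [ -0.1 -11.1  -2.3   3.9   0.3   5.4]
0.02 [-0.1 -4.3 -2.3  1.4  0.6  2.7]
True 62.0667
```

All three views agree: the real tips are about 23 mm behind the TCP, where the text has them 8 mm ahead. I'll repeat the lid grasp that much lower and find the disc by touch.

```bash
python3 - <<'E'
from h import *
L=np.array([.4,.1972])
bot.move_gripper(.04)
bot.move_to([*L,.08],rot(-np.pi/2))
h=bot.movel([*L,.002],rate=.1,threshold=4); print(h)
h=bot.movel([*L,-.016],rate=.015,threshold=1.5); z=bot.get_tcp_pos()[2]; print('touch',h,z)
zg=max(z+.003,-.012)
bot.movel([*L,zg],rate=.05)
bot.move_gripper(0.,grasp_force=20); print(bot.get_width())
bot.dwell(.2);bot.move_gripper(.04); bot.movel([*L,.06],rate=.12)
bot.move_to([*L,.06],rot(0)); bot.movel([*L,zg],rate=.1,threshold=5)
bot.move_gripper(0.,grasp_force=30); bot.dwell(.2); print(bot.get_width(),bot.get_tcp_pos())
bot.movel([*L,.15],rate=.12); print(bot.get_width())
for c in ('side','scene','wrist'): save(bot.capture(c),c+'9')
print(bot.get_time())
E
python3 - <<'E'
import cv2
a=cv2.imread('pics/side9.png')[150:290,170:330];b=cv2.imread('pics/scene9.png')[130:270,220:380]
cv2.imwrite('pics/crop9.png',cv2.hconcat([cv2.resize(x,None,fx=2.4,fy=2.4,interpolation=2) for x in (a,b)]))
E
```

```text
False
touch True -0.014681555299560015
0.01903068017789266
0.018550315500392156 [ 0.40068704  0.19742991 -0.01095928]
0.018540515474517915
72.15
```

View pics/crop9.png

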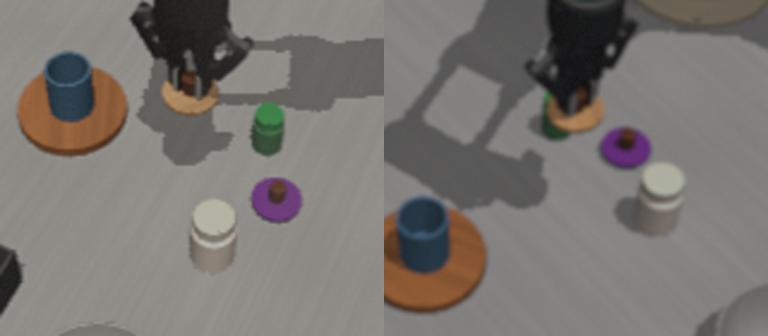

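View pics/wrist9.png

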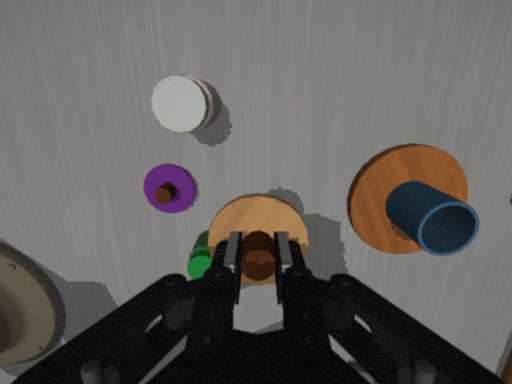

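crop9 shows the pale lid held level by its knob (190,92), and the purple one untouched. Next I'll seat it, with contact expected at TCP z of about 0.071.

```bash
python3 - <<'E'
from h import *
B=[.580,.163]
bot.movel([*B,.15],rate=.15)
bot.movel([*B,.085],rate=.1,threshold=5)
h=bot.movel([*B,.067],rate=.015,threshold=3); print(h,bot.get_tcp_pos(),bot.get_contact_force().round(2))
for c in ('side','scene'): save(bot.capture(c),c+'10')
print(bot.get_time())
E
python3 - <<'E'
import cv2
a=cv2.imread('pics/side10.png')[130:230,150:250];b=cv2.imread('pics/scene10.png')[170:270,190:290]
cv2.imwrite('pics/crop10.png',cv2.hconcat([cv2.resize(x,None,fx=4,fy=4,interpolation=2) for x in (a,b)]))
E
```

```text
True [0.57985099 0.16296234 0.07108647] [-0.69  0.29  3.36]
75.3
```

View pics/crop10.png

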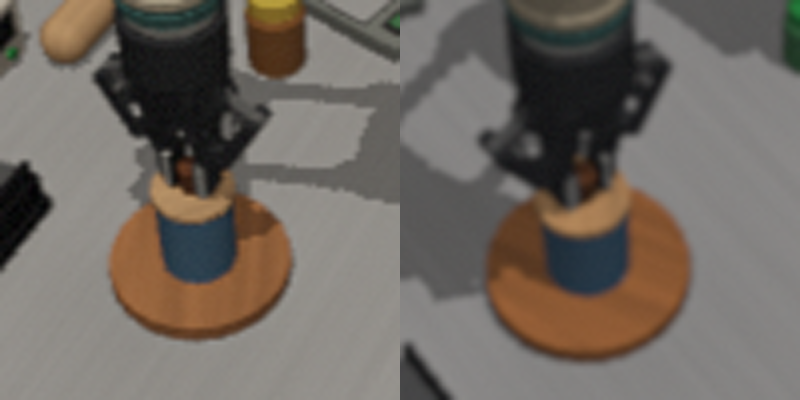

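Contact came at z = 0.0711, exactly the seated height, and the lid looks level and centred in both views. I'll release, retreat and check everything.

Run:
```python
from h import *
bot.move_gripper(.045); bot.dwell(.2)
bot.movel([.580,.163,.2],rate=.1)
bot.move_to([.53,.02,.36],rot(0))
ps={c:bot.capture(c) for c in ('wrist','side','scene')}
for c in ps: save(ps[c],c+'11')
for n in ['cup','amber_jar','green_jar','canister','lid','board','white_jar','loaf_tin']:
  for c in ps: print(n,c,[(np.round(d['centre'],3).tolist(),round(d['score'],2)) for d in bot.pinpoint(n,ps[c])[:3]])
print(bot.get_time())
a=cv2.imread('pics/side11.png')[90:240,140:320];b=cv2.imread('pics/scene11.png')[110:260,120:300]
cv2.imwrite('pics/crop11.png',cv2.hconcat([cv2.resize(x,None,fx=2.2,fy=2.2,interpolation=2) for x in (a,b)]))
```

```text
cup wrist [([0.614, -0.176, 0.027], 0.9)]
cup side [([0.578, 0.163, -0.0], 0.73), ([0.615, -0.176, 0.027], 0.55)]
cup scene [([0.613, -0.179, 0.032], 0.81), ([0.577, 0.166, 0.02], 0.41)]
amber_jar wrist [([0.639, -0.072, 0.0], 0.76)]
amber_jar side [([0.643, -0.068, -0.002], 0.57)]
amber_jar scene [([0.639, -0.071, 0.003], 0.62)]
green_jar wrist [([0.595, -0.28, 0.0], 0.86), ([0.336, 0.101, -0.002], 0.68)]
green_jar side [([0.595, -0.286, -0.003], 0.71), ([0.337, 0.105, 0.002], 0.49)]
green_jar scene [([0.594, -0.285, -0.001], 0.8), ([0.336, 0.107, -0.003], 0.65)]
canister wrist [([0.582, 0.16, 0.021], 0.41)]
canister side [([0.576, 0.161, 0.017], 0.79), ([0.614, -0.177, 0.001], 0.23)]
canister scene [([0.578, 0.166, 0.017], 0.57), ([0.333, 0.276, -0.003], 0.38)]
lid wrist [([0.58, 0.163, 0.083], 0.74), ([0.293, 0.177, 0.002], 0.72)]
lid side [([0.29, 0.183, -0.001], 0.79), ([0.576, 0.164, 0.081], 0.57)]
lid scene [([0.295, 0.175, -0.004], 0.64), ([0.58, 0.163, 0.082], 0.58)]
board wrist [([0.579, 0.159, -0.001], 0.66)]
board side [([0.578, 0.162, -0.001], 0.81), ([0.579, 0.161, 0.084], 0.44)]
board scene [([0.579, 0.164, 0.004], 0.85)]
white_jar wrist [([0.594, -0.286, -0.001], 0.68), ([0.634, -0.071, 0.002], 0.17)]
white_jar side [([0.336, 0.28, 0.0], 0.97), ([0.612, -0.179, 0.004], 0.4)]
white_jar scene [([0.335, 0.278, -0.002], 0.96)]
loaf_tin wrist []
loaf_tin side [([0.595, 0.444, -0.004], 0.6)]
loaf_tin scene [([0.592, 0.443, 0.0], 0.81), ([0.577, 0.164, 0.004], 0.66), ([0.636, -0.069, 0.003], 0.3)]
79.55
```

View pics/crop11.png

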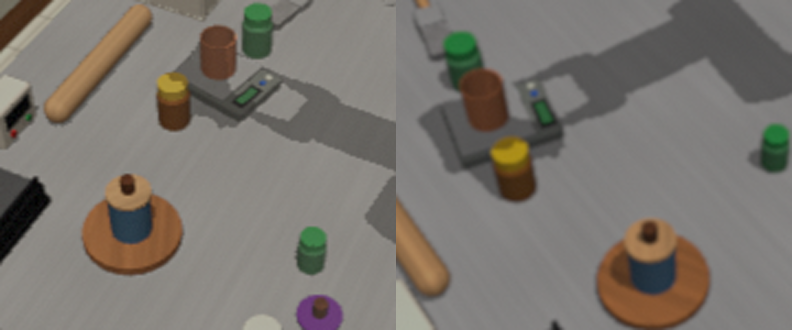

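View pics/wrist11.png

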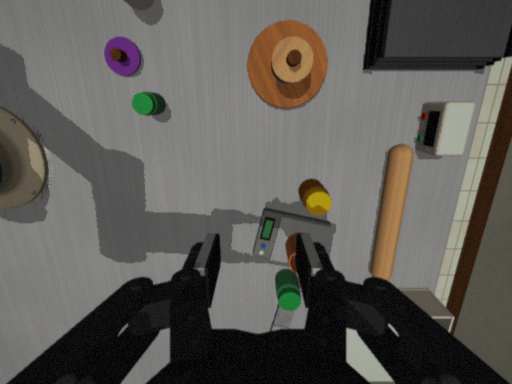

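All the pieces are in place: cup on the plate, amber left, green right, and the lid seated level on the canister in the middle of the board.

Run:
```python
from h import *
bot.dwell(.5); print(bot.get_contact_force().round(2)); print(bot.hand_in(), bot.get_time())
```

```text
[-0.87  0.24 -0.97]
the job is handed in; nothing more can be done
the job is handed in; nothing more can be done
```

The bench is set up and handed in at about 80 s of the 144 s allowed. In the last pictures:
- **Cup:** it stands about 2 mm from the plate's centre.
- **Jars:** amber is on the scale's left and the larger green jar on its right, each about 109 mm sideways and within a few mm fore-aft.
- **Canister and lid:** the canister is centred on the board to about 4 mm, within the networks' error. The pale lid is seated, with its origin seen at 81–83 mm (82 expected) and contact felt at exactly the seated height.
- **Left alone:** the white jar and the loaf tin read where they were at the start, and everything looks upright.

**What failed or disagreed:**
- The first lid grasp closed on nothing. The pictures put the real fingertips about 23 mm behind the TCP, not 8 mm ahead, so I repeated the grasp lower and it held.
- The same offset means the jars were most likely gripped by their caps; both still stood cleanly.
- The networks sometimes also named wrong things, such as the canister as a cup; I discarded those against the pictures.

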